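# Set a jar from the crowded rack stirring

## Robot

A 6-joint arm with a two-finger parallel gripper is mounted at the origin on the work surface. World frame = base frame: x ahead of the robot, y to its left, z up, the work surface at z = 0. Lengths are in m, angles in rad, forces in N, time in s.
With the tool pointing down it reaches from about 0.35 to 0.8 m from the base axis. Payload 7.3 kg.
Tool frame: the origin (TCP) lies between the finger pads; the fingertips stand 25 mm ahead of it and the grasp point (between the pads) lies 6 mm ahead of it (r.tip_extent is the distance from the TCP to the fingertips, in m); z points along the fingers, y is the line along which they close (so a half turn about z gives the same grasp; the last joint's range is limited). The gripper opens to 85 mm and grips with 20 to 120 N. Pads are 22 mm wide; open, the fingers measure 114 mm over their backs; the gripper's body (76 mm by 85 mm) begins 54 mm behind the grasp point. The pads swing forward as they close: fully open they stand 13 mm farther back than shut.
Start: joints at [1.008, 0.342, 1.524, -0, 1.275, -0.146], TCP at [0.213, 0.48, 0.256] pointing down, gripper open.
Joint ranges: [-2.53, 2.53], [-0.77, 2.02], [0.04, 2.7], [-1, 4.14], [0.28, 2.66], [-3.11, 3.11]. Speed limits (rad/s): [2.57, 2.57, 3.14, 3.14, 3.14, 3.14].

## Interface

Orientations are given as a unit quaternion [x, y, z, w].
In Python, from workcell import r, command_gripper, optics gives the robot as it stands. The module is installed in compiled form; this text tells all that it offers. Calls block until the motion is done:
- r.reach(position, orientation): joint-space move of the TCP to a pose.
- r.move_straight(position, orientation=None, speed=0.15, max_force=None): straight line of the TCP; orientation=None keeps the orientation; speed is the mean speed in m/s. With max_force (N) it stops when the force on the tool has changed by that much, and returns True; else False.
- r.movej(angles): joint-space move.
- command_gripper(opening, force=None): finger opening in m; force is the grip in N (None keeps the last); returns when the fingers have stopped.
- r.hold(seconds).
- r.solve_ik(position, orientation): joint angles nearest the present ones, or None.
- r.read_state(): the state.
- optics.get_image(name): name is "scene" or "top" or "wrist"; returns (picture, depth): 480x640x3 uint8, red, green, blue; 480x640 float32, m along the optical axis (not along the pixel's ray), 0 where there is no reading.
- optics.camera_model(name): a dict with "K" (3x3 intrinsics, pixels), "R" (3x3) and "t" (3): a world point X has camera coordinates R X + t; the wrist camera has in their place "tool_from_camera" (4x4, takes a point from camera to tool coordinates, whose origin is the TCP and whose axes are the flange's). Camera axes: x right, y down, z forward; pixel columns grow to the right and rows downward; lengths in m; the calibration is good to about 2 mm. A picture is of the moment at which its call begins: read the wrist's pose just before it. camera_model takes no time and is no camera call.
A pose or a line that the arm cannot do raises r.PlanningError and nothing moves.
- r.finish_job(): hands the job in; it is judged then, once.
The state is a dict: "time_s": time; "joint_positions": joint angles; "dq": joint speeds; "tau": joint torques, N m; "eef_pos": TCP position; "eef_rot": TCP orientation; "contact_force": force on the tool from outside, world axes, zero at the start; "torque": the same for the moment, N m; "grip_width": finger opening in m; "grip_force": force on a finger pad.
Only numpy, scipy, OpenCV 4.12 (cv2) and the standard library are available. Lean on these libraries where they do the work, as an engineer would, in place of code of your own. Each camera call takes 0.05 s, during which the arm holds its last target. There are 200 camera calls.

## Task

Take the straight-sided jar with the wide cap out of the middle row of the crowded bottle rack, leaving all the other bottles standing in their pockets. Keep it upright, set it down gently in the middle of the magnetic stirrer's round plate and let go; then switch the stirrer on by turning its knob clockwise to the stop.

Things in the scene. Friction and masses are not known exactly. Their poses are not given: they have to be found in the camera images.
- rack: Grey bottle rack, fixed; base 170 (x) x 216 (y) x 6 mm, origin at the centre of its underside, z up. Rows of 3 pockets run along its x, 52 mm apart (x = -52, 0, 52); 3 rows at y = -76, 0, 76 mm. Thin ribs reach 26 mm above the bench. Bottles stand on the base, 6 mm up. In a row only 10 mm is free between neighbours; between rows are lanes 34 mm wide. Two outer-row pockets are empty.
- jar_mid (a point): Straight-sided jar, to be stirred: white plastic cylinder 42 mm in diameter, 95 mm tall, about 150 g, with a wide grey cap as wide as its body (cap from 73 to 95 mm above its foot). It stands in one of the three pockets of the rack's middle row. This point is on its axis, half-way up (47.5 mm above its foot); z is its axis, up.
- plate_top (a point): Centre of the top face of the magnetic stirrer's round steel plate: 132 mm in diameter, face 66 mm above the bench. The stirrer is a white box fixed to the bench, 290 (its x) x 150 (its y) mm, housing top 60 mm above the bench. Axes are the stirrer's: x points from the knob to the plate, z up. The knob's axis is 167 mm from this point along -x.
- knob_grip (a point): On the axis of the stirrer's black knob at the height to grip, 97 mm above the bench. The grip is a bar 42 mm long, 14 mm wide, from 74 to 104 mm above the bench, on a round base 68 mm wide. Axes turn with the knob: x along the bar, y across it (pinch along y), z up.
- knob (a joint): Angle of the stirrer's knob, rad: 0 is off, with the bar along the stirrer's x; it grows as the knob is turned clockwise seen from above, to a stop at 1.4. It stays where it is left; friction about 0.03 N m. It starts between 0 and 0.3.
- bottle1_mid (a point): One of the six other bottles in the rack, to be left there: white plastic, 42 mm in diameter up to 74 mm, then a sloping shoulder and a narrow grey cap 26 mm in diameter; 104 mm tall, about 140 g. This point is on its axis, half-way up (52 mm above its foot); z is its axis, up.
- bottle2_mid (a point): One of the six other bottles in the rack, to be left there: white plastic, 42 mm in diameter up to 74 mm, then a sloping shoulder and a narrow grey cap 26 mm in diameter; 104 mm tall, about 140 g. This point is on its axis, half-way up (52 mm above its foot); z is its axis, up.
- bottle3_mid (a point): One of the six other bottles in the rack, to be left there: white plastic, 42 mm in diameter up to 74 mm, then a sloping shoulder and a narrow grey cap 26 mm in diameter; 104 mm tall, about 140 g. This point is on its axis, half-way up (52 mm above its foot); z is its axis, up.
- bottle4_mid (a point): One of the six other bottles in the rack, to be left there: white plastic, 42 mm in diameter up to 74 mm, then a sloping shoulder and a narrow grey cap 26 mm in diameter; 104 mm tall, about 140 g. This point is on its axis, half-way up (52 mm above its foot); z is its axis, up.
- bottle5_mid (a point): One of the six other bottles in the rack, to be left there: white plastic, 42 mm in diameter up to 74 mm, then a sloping shoulder and a narrow grey cap 26 mm in diameter; 104 mm tall, about 140 g. This point is on its axis, half-way up (52 mm above its foot); z is its axis, up.
- bottle6_mid (a point): One of the six other bottles in the rack, to be left there: white plastic, 42 mm in diameter up to 74 mm, then a sloping shoulder and a narrow grey cap 26 mm in diameter; 104 mm tall, about 140 g. This point is on its axis, half-way up (52 mm above its foot); z is its axis, up.
Not all that is in view belongs to the job. What is shaped like the part that bears bottle6_mid but green, red or turquoise is not meant.

How it is judged:
On the way, in this order (a step that is already met when the one before it is completed fails the run):
1. the jar is lifted clear of the rack (its foot at least 40 mm above the rack's base) (z of jar_mid in the frame of rack above 0.0935 m), for 0.1 s.
2. the jar stands released in the middle of the plate, the knob not yet turned (horizontal distance between jar_mid and plate_top below 0.025 m and z of jar_mid in the frame of plate_top between 0.043 and 0.052 m and angle between jar_mid's own z axis and vertical below 0.1 rad and contact force between the fingers and jar below 0.05 N and linear speed of jar below 0.02 m/s and value of joint knob below 0.6 rad), for 0.2 s.
At the end, for the whole second after the job is handed in: The jar stands upright (within 0.1 rad), still and released on the stirrer's plate, its axis within 25 mm of the plate's centre; the knob is turned to at least 1.2 rad (stop at 1.4); all six other bottles stand in their pockets (within 20 mm of their starts, tilted under 0.2 rad) (horizontal distance between jar_mid and plate_top below 0.025 m and z of jar_mid in the frame of plate_top between 0.043 and 0.052 m and angle between jar_mid's own z axis and vertical below 0.1 rad and contact force between the fingers and jar below 0.05 N and linear speed of jar below 0.02 m/s and value of joint knob above 1.2 rad and distance of each of bottle1_mid, bottle2_mid, bottle3_mid, bottle4_mid, bottle5_mid, bottle6_mid from where it was at the start of the episode below 0.02 m and angle between each of bottle1_mid, bottle2_mid, bottle3_mid, bottle4_mid, bottle5_mid, bottle6_mid's own z axis and vertical below 0.2 rad); the robot touches nothing.
It fails at once if another bottle is pulled up, tipped or knocked over (moved over 30 mm or tilted over 0.35 rad) (distance of any of bottle1_mid, bottle2_mid, bottle3_mid, bottle4_mid, bottle5_mid, bottle6_mid from where it was at the start of the episode above 0.03 m or angle between any of bottle1_mid, bottle2_mid, bottle3_mid, bottle4_mid, bottle5_mid, bottle6_mid's own z axis and vertical above 0.35 rad).
It fails at once if the jar is tipped over 0.5 rad (angle between jar_mid's own z axis and vertical above 0.5 rad).
It fails at once if the jar is dropped (falls faster than 0.6 m/s, about 18 mm, with no finger on it) (contact force between the fingers and jar below 0.05 N and linear speed of jar above 0.6 m/s).
It also fails if it takes over 58 s, if anything falls off the work surface, if the arm or the gripper's body presses on something with over 40 N, if the wrist force passes 120 N, or if a joint passes its speed limit or range.

## Working session

There is one attempt and no reset: what is moved stays moved. The work goes in short steps, each a Python script; the robot and the scene stay as the last script left them, time stands still between calls to the robot, and variables do not carry over. Pictures are saved under pics/ and viewed, at most 10 in all, crops included, and the job is handed in when it is done.

```bash
mkdir -p pics; python3 - <<'E'
from workcell import r, optics
import cv2,numpy as np
for n in("scene","top"):
    im,d=optics.get_image(n); cv2.imwrite(f"pics/{n}0.png",im[:,:,::-1]); np.savez(f"{n}0.npz",im=im,d=d)
    m=optics.camera_model(n); print(n,m)
s=r.read_state(); print(s["time_s"],s["eef_rot"]); print(optics.camera_model("wrist"))
E
```

```text
scene {'K': array([[489.72273931,   0.        , 316.3990822 ],
       [  0.        , 489.72273931, 239.82708135],
       [  0.        ,   0.        ,   1.        ]]), 'R': array([[ 2.63281336e-01,  9.64718799e-01,  7.60077568e-04],
       [ 5.65990895e-01, -1.53826407e-01, -8.09933172e-01],
       [-7.81240837e-01,  2.13670484e-01, -5.86521678e-01]]), 't': array([-0.13544883, -0.2614059 ,  1.57772521])}
top {'K': array([[484.14504853,   0.        , 328.56983635],
       [  0.        , 484.14504853, 239.55948544],
       [  0.        ,   0.        ,   1.        ]]), 'R': array([[ 0.01744627, -0.99957203,  0.02348136],
       [-0.99500925, -0.0196647 , -0.09782582],
       [ 0.09824571, -0.02165748, -0.9949265 ]]), 't': array([-0.06396525,  0.60290554,  0.9403994 ])}
0.1 [ 2.06899777e-01  9.78361910e-01 -6.34670096e-04 -2.30957000e-04]
{'K': array([[370.73999885,   0.        , 321.54578799],
       [  0.        , 370.73999885, 240.49836454],
       [  0.        ,   0.        ,   1.        ]]), 'tool_from_camera': array([[-9.89724952e-04, -9.44781803e-01, -3.27698589e-01,
         8.42874251e-02],
       [ 9.99999489e-01, -8.68220497e-04, -5.17077358e-04,
        -4.39237913e-04],
       [ 2.04010648e-04, -3.27698933e-01,  9.44782180e-01,
        -1.16923790e-01],
       [ 0.00000000e+00,  0.00000000e+00,  0.00000000e+00,
         1.00000000e+00]])}
```

View pics/top0.png

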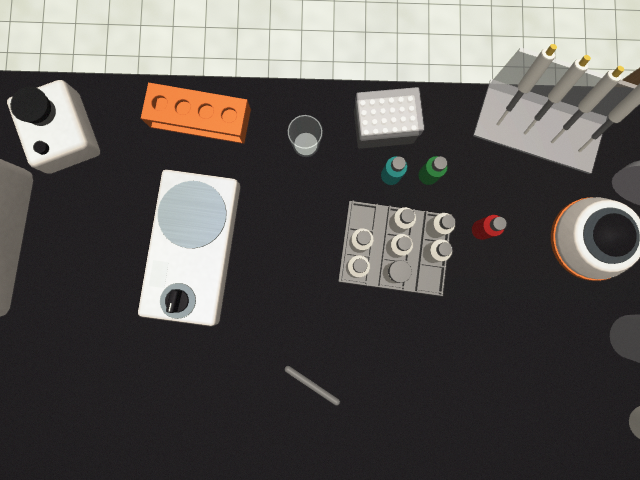

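View pics/scene0.png

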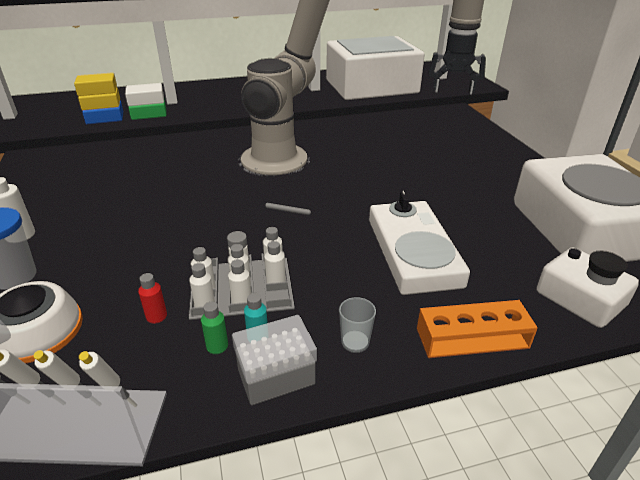

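The top view shows the rack's rows running vertically: left row at u≈360, middle at 402, right at 442. The jar is the wide grey cap at (400,271), at the robot end of the middle row. The plate is at (192,214), the knob at (178,300) with its bar tilted, and the coloured bottles lie outside the rack. The scene view agrees, with the jar at (237,240).

```bash
cat > h.py <<'E'
import numpy as np,cv2
from workcell import r,optics,command_gripper
from scipy.spatial.transform import Rotation as Ro
def cloud(n,d,cm=None):
    m=cm or optics.camera_model(n);K=m["K"]
    v,u=np.mgrid[:480,:640]
    P=np.dstack([(u-K[0,2])/K[0,0]*d,(v-K[1,2])/K[1,1]*d,d])
    return (P-m["t"])@m["R"]      # R^T (p - t)
def ray(n,uv,z):
    m=optics.camera_model(n)
    uv=np.atleast_2d(np.float64(uv)); p=np.c_[uv,np.ones(len(uv))]@np.linalg.inv(m["K"]).T@m["R"]
    c=-m["R"].T@m["t"]; return c+p*((z-c[2])/p[:,2])[:,None]
def down(yaw): # tool y axis along world yaw direction, z down
    y=np.array([np.cos(yaw),np.sin(yaw),0]);z=np.array([0,0,-1.]);x=np.cross(y,z)
    return Ro.from_matrix(np.c_[x,y,z]).as_quat()
E
python3 - <<'E'
from h import *
f=np.load("top0.npz");im,d=f["im"],f["d"];W=cloud("top",d);Z=W[:,:,2]
print("bench z",np.median(Z[340:355,350:430]), "housing", np.median(Z[260:275,185:215]),"plate",np.median(Z[205:225,180:205]))
def blobs(mask,roi,zt,name,amin=20):
    u0,u1,v0,v1=roi;k=np.zeros(mask.shape,np.uint8);k[v0:v1,u0:u1]=mask[v0:v1,u0:u1]
    for c in cv2.findContours(k,cv2.RETR_EXTERNAL,cv2.CHAIN_APPROX_NONE)[0]:
        if cv2.contourArea(c)<amin:continue
        w=ray("top",c[:,0,:],zt)[:,:2].astype(np.float32)
        (cc,R),b=cv2.minEnclosingCircle(w),cv2.minAreaRect(w)
        print(name,cv2.boundingRect(c),"circ",np.round(cc,4),round(R,4),"rect",np.round(b[0],4),np.round(b[1],4),round(b[2],1))
rk=(335,460,195,300)
blobs((Z>.095)&(Z<.12),rk,.105,"tops")
blobs((Z>.093)&(Z<.12),(385,415,258,290),.101,"jar")
st=(130,250,160,335)
blobs((Z>.05)&(Z<.12),st,.06,"housing",500)
blobs((Z>.085)&(Z<.12),st,.104,"bar",5)
hsv=cv2.cvtColor(im,cv2.COLOR_RGB2HSV)
blobs((hsv[...,1]>22)&(hsv[...,2]>100),st,.066,"plate",500)
blobs((hsv[...,2]<70),(160,200,280,320),.104,"knobdark",20)
E
python3 - <<'E'
import cv2
a=cv2.imread("pics/top0.png")
x=cv2.resize(a[195:300,335:460],None,fx=3.2,fy=3.2*1.5/1.5,interpolation=cv2.INTER_CUBIC);y=cv2.resize(a[278:322,155:201],(350,336),interpolation=cv2.INTER_CUBIC)
cv2.imwrite("pics/crop1.png",cv2.hconcat([x[:336],y]))
E
```

```text
bench z 0.0005758049055290464 housing 0.06101314298466283 plate 0.06693768684439927
tops (389, 260, 22, 23) circ [ 0.5409 -0.1834] 0.0207 rect [ 0.541 -0.183] [0.0406 0.0389] 0.1
tops (353, 259, 14, 14) circ [ 0.5504 -0.1089] 0.0132 rect [ 0.5497 -0.109 ] [0.024  0.0241] 1.0
tops (436, 242, 16, 14) circ [ 0.5844 -0.2653] 0.0145 rect [ 0.5842 -0.2649] [0.0242 0.0281] 1.1
tops (397, 237, 15, 14) circ [ 0.593  -0.1903] 0.0141 rect [ 0.5921 -0.1912] [0.0242 0.0262] 1.1
tops (356, 231, 15, 14) circ [ 0.6017 -0.1154] 0.0137 rect [ 0.6017 -0.1158] [0.0236 0.0264] 46.0
tops (440, 215, 15, 14) circ [ 0.6345 -0.2723] 0.0146 rect [ 0.6349 -0.2718] [0.0245 0.0266] 1.2
tops (400, 209, 15, 15) circ [ 0.6442 -0.1962] 0.0143 rect [ 0.6437 -0.1967] [0.0237 0.0268] 45.5
jar (389, 260, 22, 23) circ [ 0.5411 -0.1837] 0.0211 rect [ 0.5411 -0.1837] [0.0408 0.0391] 0.3
housing (138, 169, 100, 157) circ [0.5832 0.2189] 0.1586 rect [0.583  0.2184] [0.1498 0.2878] 83.4
bar (166, 290, 15, 23) circ [0.48   0.2303] 0.022 rect [0.4793 0.2297] [0.0189 0.0425] 79.6
plate (197, 190, 29, 57) circ [0.6379 0.184 ] 0.0566 rect [0.6345 0.1723] [0.0434 0.113 ] 73.9
plate (192, 179, 48, 147) circ [0.5763 0.1676] 0.1435 rect [0.5709 0.146 ] [0.0464 0.2869] 76.1
knobdark (165, 289, 24, 24) circ [0.4784 0.2248] 0.0229 rect [0.4806 0.2233] [0.0405 0.0419] 9.1
```

View pics/crop1.png

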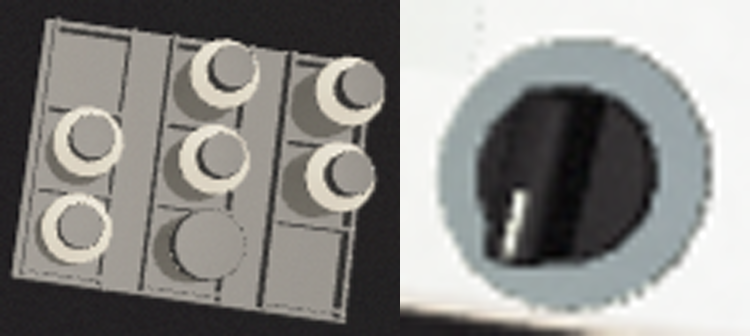

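The crop confirms the jar in the lowest middle pocket, and the knob bar only a few degrees off the stirrer axis. I'll refine the plate and knob, then go for the grasp.

```bash
python3 - <<'E'
from h import *
f=np.load("top0.npz");im,d=f["im"],f["d"];W=cloud("top",d);Z=W[:,:,2]
k=np.zeros(Z.shape,np.uint8);k[170:255,150:235]=((Z>.064)&(Z<.075))[170:255,150:235]
k=cv2.morphologyEx(k,cv2.MORPH_OPEN,np.ones((5,5),np.uint8))
c=max(cv2.findContours(k,0,1)[0],key=cv2.contourArea);w=ray("top",c[:,0,:],.066)[:,:2].astype(np.float32)
print("plate",cv2.minEnclosingCircle(w),cv2.fitEllipse(w))
b=W[285:320,160:195].reshape(-1,3);b=b[(b[:,2]>.1)&(b[:,2]<.112)]
print("bar",len(b),b.mean(0),cv2.minAreaRect(b[:,:2].astype(np.float32)))
hsv=cv2.cvtColor(im,cv2.COLOR_RGB2HSV);k=np.zeros(Z.shape,np.uint8)
k[280:322,157:200]=(hsv[...,2]<190)[280:322,157:200]
c=max(cv2.findContours(k,0,1)[0],key=cv2.contourArea)
print("base",cv2.boundingRect(c),cv2.fitEllipse(ray("top",c[:,0,:],.066)[:,:2].astype(np.float32)))
s=.167*np.array([np.cos(np.radians(-6.6)),np.sin(np.radians(-6.6))]);print("offset",s)
for p,y in (((.541,-.1835,.2),83),((.541,-.1835,.25),83),((.645,.21,.25),83),((.645,.21,.15),83),((.48,.2295,.11),80),((.48,.2295,.11),10),((.48,.2295,.11),-10)):
  for yy in(y,y-180):
    q=r.solve_ik(p,down(np.radians(yy)));print(p,yy,None if q is None else np.round(q,2))
E
```

```text
plate ((0.6447076797485352, 0.21259497106075287), 0.0666210800409317) ((0.6435821056365967, 0.21502938866615295), (0.12015778571367264, 0.12059268355369568), 168.2823028564453)
bar 179 [0.47912989 0.23187469 0.10451093] ((0.4792255759239197, 0.2322855293750763), (0.014467370696365833, 0.04170113429427147), 78.62088775634766)
base (160, 283, 36, 36) ((0.479322612285614, 0.23185446858406067), (0.06509377062320709, 0.06616663932800293), 31.172950744628906)
offset [ 0.16589325 -0.0191945 ]
(0.541, -0.1835, 0.2) 83 [-0.46  0.47  1.48 -0.    1.19 -1.91]
(0.541, -0.1835, 0.2) -97 [-0.46  0.47  1.48 -0.    1.19  1.23]
(0.541, -0.1835, 0.25) 83 [-0.46  0.43  1.4  -0.    1.31 -1.91]
(0.541, -0.1835, 0.25) -97 [-0.46  0.43  1.4  -0.    1.31  1.23]
(0.645, 0.21, 0.25) 83 [ 0.2   0.64  1.05 -0.    1.45 -1.25]
(0.645, 0.21, 0.25) -97 [ 0.2   0.64  1.05 -0.    1.45  1.89]
(0.645, 0.21, 0.15) 83 [ 0.2   0.71  1.19 -0.    1.24 -1.25]
(0.645, 0.21, 0.15) -97 [ 0.2   0.71  1.19 -0.    1.24  1.89]
(0.48, 0.2295, 0.11) 80 [ 0.3   0.52  1.7  -0.    0.93 -1.09]
(0.48, 0.2295, 0.11) -100 [ 0.3   0.52  1.7  -0.    0.93  2.05]
(0.48, 0.2295, 0.11) 10 [ 0.3   0.52  1.7  -0.    0.93  0.13]
(0.48, 0.2295, 0.11) -170 [ 0.3   0.52  1.7  -0.    0.93 -3.01]
(0.48, 0.2295, 0.11) -10 [ 0.3   0.52  1.7  -0.    0.93  0.48]
(0.48, 0.2295, 0.11) -190 [ 0.3   0.52  1.7  -0.    0.93 -2.67]
```

```bash
cat >> h.py <<'E'
def wristcloud():
    s=r.read_state();im,d=optics.get_image("wrist");m=optics.camera_model("wrist")
    T=np.eye(4);T[:3,:3]=Ro.from_quat(s["eef_rot"]).as_matrix();T[:3,3]=s["eef_pos"];T=T@m["tool_from_camera"]
    R=T[:3,:3].T
    return im,d,cloud("wrist",d,{"K":m["K"],"R":R,"t":-R@T[:3,3]})
E
python3 - <<'E'
from h import *
r.reach([.541,-.1837,.25],down(np.radians(83)))
command_gripper(.062,force=30)
im,d,W=wristcloud();cv2.imwrite("pics/w1.png",im[:,:,::-1])
Z=W[...,2];k=((Z>.09)&(Z<.118)&(d>.1)&(np.hypot(W[...,0]-.54,W[...,1]+.184)<.2)).astype(np.uint8)
for c in cv2.findContours(k,0,1)[0]:
    if cv2.contourArea(c)<300:continue
    w=np.float32([W[v,u] for u,v in c[:,0,:]]);m=np.zeros_like(k);cv2.drawContours(m,[c],-1,1,-1);p=W[(m*k)>0]
    print(cv2.boundingRect(c),cv2.minEnclosingCircle(w[:,:2].copy()),np.median(p,0))
s=r.read_state();print(s["time_s"],s["eef_pos"],s["grip_width"])
E
```

```text
(304, 330, 31, 38) ((0.6450760364532471, -0.19867485761642456), 0.013359944336116314) [ 0.63993354 -0.19832821  0.10874596]
(396, 275, 37, 38) ((0.6025853753089905, -0.11726424098014832), 0.013095062226057053) [ 0.59770229 -0.11758819  0.10870795]
(303, 275, 33, 39) ((0.5934014916419983, -0.1926749348640442), 0.013034123927354813) [ 0.58986662 -0.19219465  0.10893145]
(206, 275, 37, 39) ((0.5847716331481934, -0.2678327262401581), 0.01324133388698101) [ 0.58042621 -0.26621794  0.10877731]
(401, 213, 39, 39) ((0.5509868860244751, -0.11121337115764618), 0.012985629960894585) [ 0.54851546 -0.11265073  0.10900251]
(292, 203, 54, 54) ((0.5420796871185303, -0.18644683063030243), 0.020958635956048965) [ 0.54028548 -0.18614665  0.10017829]
3.1333 [ 0.54104343 -0.18354429  0.25001305] 0.06208226846826159
```

View pics/w1.png

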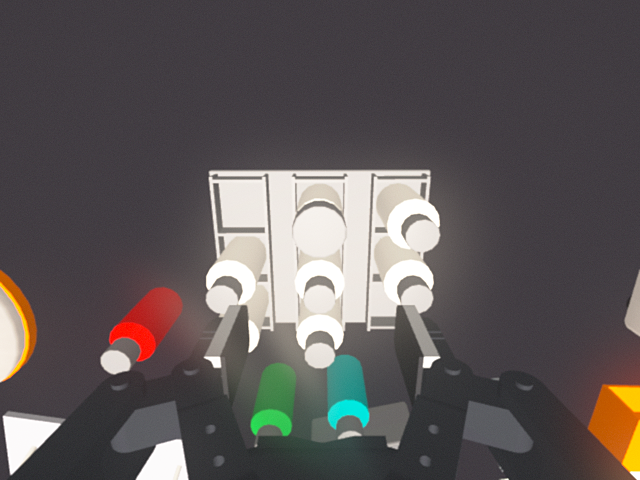

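The wrist view is well aligned with the rack. The jar cap is at (319,229) between the lanes, and the fingers point down into the lanes on both sides. I'll average the two estimates and grasp.

```bash
python3 - <<'E'
from h import *
q=down(np.radians(83.2))
r.move_straight([.5415,-.185,.2],q,speed=.1)
print(r.move_straight([.5415,-.185,.087],q,speed=.07,max_force=8))
command_gripper(.03,force=30); s=r.read_state()
print(s["eef_pos"],s["grip_width"],s["grip_force"],s["contact_force"])
if .038<s["grip_width"]<.046:
    r.move_straight([.5415,-.185,.13],q,speed=.05)
    r.move_straight([.5415,-.185,.25],q,speed=.12); s=r.read_state()
    print(s["time_s"],s["eef_pos"],s["grip_width"],s["grip_force"],s["contact_force"])
    for n in("scene","top"):
        im,d=optics.get_image(n);cv2.imwrite(f"pics/{n}1.png",im[:,:,::-1])
    W=cloud("top",d);Z=W[...,2];b=(Z>.095)&(Z<.12);b[:195]=0;b[300:]=0;b[:,:335]=0;b[:,460:]=0
    for c in cv2.findContours(b.astype(np.uint8),0,1)[0]:
        if cv2.contourArea(c)>20: print(cv2.boundingRect(c))
E
python3 -c "
import cv2
a=cv2.imread('pics/scene1.png');cv2.imwrite('pics/s1c.png',cv2.resize(a[120:340,150:370],(560,560)))"
```

```text
False
[ 0.54168956 -0.18510273  0.0874046 ] 0.04108034243111377 30.250151976943016 [-1.26300023  0.70897575  2.67758619]
8.0167 [ 0.54115201 -0.18481171  0.24913427] 0.04142940618934454 30.50903744995594 [-0.02400222 -0.1139807  -2.15591416]
(353, 259, 14, 14)
(397, 237, 8, 14)
(356, 231, 15, 14)
(400, 209, 15, 15)
```

View pics/s1c.png

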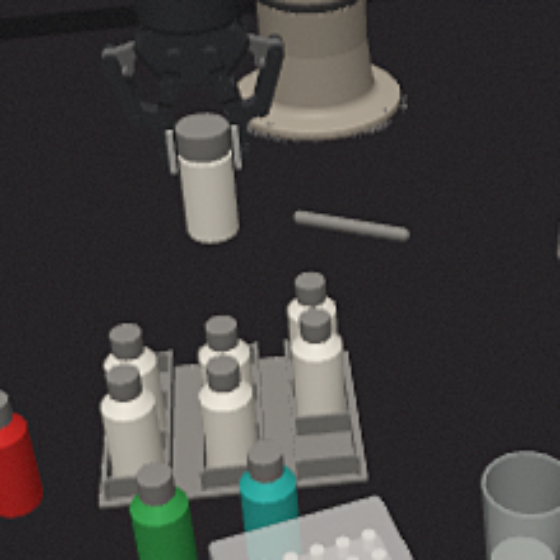

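The jar is held upright at (208,180) in the crop, and all six other bottles still stand in their pockets. I'll carry it to the plate.

```bash
python3 - <<'E'
from h import *
q=down(np.radians(83.2)); x,y=.6452,.2125
r.move_straight([x,y,.25],q,speed=.15)
r.move_straight([x,y,.157],q,speed=.08); r.hold(.2)
print(r.move_straight([x,y,.1445],q,speed=.015,max_force=3)); r.hold(.1)
s=r.read_state();print(s["eef_pos"],s["contact_force"],s["time_s"])
command_gripper(.05);r.hold(.2)
command_gripper(.066);s=r.read_state();print(s["grip_width"],s["grip_force"],s["contact_force"])
r.move_straight([x,y,.26],q,speed=.1);r.hold(.2)
# stay clear of the top view: go above the knob
x,y=.4793,.232
r.reach([x,y,.22],down(np.radians(78.6)))
im,d=optics.get_image("scene");cv2.imwrite("pics/scene2.png",im[:,:,::-1])
S=cloud("scene",d);b=S[(S[...,2]>.15)&(S[...,2]<.175)&(np.hypot(S[...,0]-.645,S[...,1]-.2125)<.05)]
print("jar cap (scene)",len(b),b.min(0),b.max(0))
im,d,W=wristcloud();cv2.imwrite("pics/w2.png",im[:,:,::-1])
b=W[(W[...,2]>.098)&(W[...,2]<.112)&(np.hypot(W[...,0]-x,W[...,1]-y)<.04)]
if len(b):print("bar wrist",len(b),np.median(b,0),cv2.minAreaRect(b[:,:2].astype(np.float32)))
print(r.read_state()["time_s"])
E
python3 -c "
import cv2
a=cv2.imread('pics/scene2.png');b=cv2.imread('pics/w2.png')
cv2.imwrite('pics/c2.png',cv2.hconcat([cv2.resize(a[120:320,310:510],(400,400)),cv2.resize(b,(400,300)).copy() if 0 else cv2.copyMakeBorder(cv2.resize(b,(400,300)),0,100,0,0,0)]))"
```

```text
True
[0.64512845 0.21246563 0.14741638] [ 0.45899304 -1.02012985  5.71305491] 13.25
0.06625648255734536 0.0 [-0.02408834 -0.3926259  -0.1062829 ]
jar cap (scene) 253 [0.62486801 0.19029774 0.15008976] [0.66665746 0.23313756 0.16454157]
bar wrist 1176 [0.47851899 0.23128604 0.10296384] ((0.48017171025276184, 0.23091280460357666), (0.013965103775262833, 0.04157153144478798), 79.92447662353516)
16.325
```

View pics/c2.png

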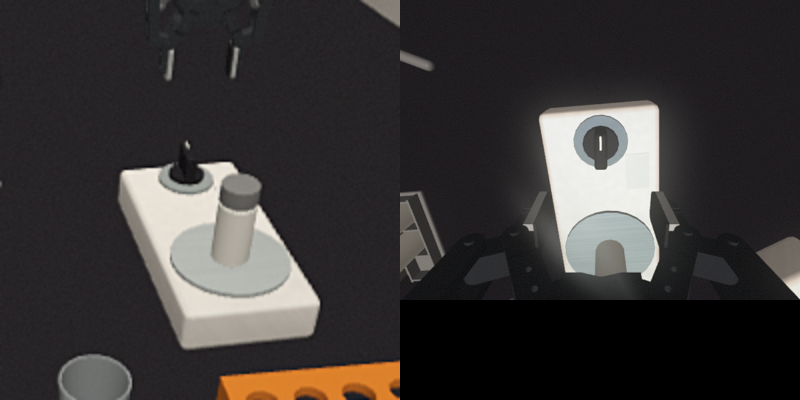

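The jar stands centred on the plate at (233,230), and the bar is below the gripper, aligned with the fingers. Next I'll pinch and turn the knob.

```bash
python3 - <<'E'
from h import *
x,y=.4797,.2316;q=down(np.radians(79.5))
command_gripper(.05,force=30)
r.move_straight([x,y,.15],q,speed=.1)
print(r.move_straight([x,y,.105],q,speed=.06,max_force=8))
command_gripper(.0,force=30);s=r.read_state();print(s["grip_width"],s["contact_force"],s["torque"])
j=np.array(s["joint_positions"])
for k in range(1,8):
    jj=j.copy();jj[5]+=1.29*k/7;r.movej(jj);s=r.read_state()
    print(round(jj[5],2),np.round(s["torque"],2),np.round(s["contact_force"],1))
    if abs(s["torque"][2])>1.5:break
command_gripper(.05);s=r.read_state()
p=s["eef_pos"];r.move_straight([p[0],p[1],.2],speed=.1);r.hold(.2)
im,d,W=wristcloud()
b=W[(W[...,2]>.098)&(W[...,2]<.112)&(np.hypot(W[...,0]-x,W[...,1]-y)<.04)]
if len(b):print("bar wrist",len(b),np.median(b,0),cv2.minAreaRect(b[:,:2].astype(np.float32)))
r.reach([.35,.05,.3],down(np.radians(79.5)))
im,d=optics.get_image("top");cv2.imwrite("pics/top3.png",im[:,:,::-1])
W=cloud("top",d);b=W[280:325,155:200].reshape(-1,3);b=b[(b[:,2]>.1)&(b[:,2]<.112)]
if len(b):print("bar top",cv2.minAreaRect(b[:,:2].astype(np.float32)))
print(r.read_state()["time_s"])
E
```

```text
False
0.013273379473347181 [-0.17340672  0.59781608  3.85025221] [0.11704736 0.13100951 0.01453668]
-0.9 [ 0.21  0.02 -0.04] [0.6 1.4 0.5]
-0.71 [ 0.35  0.01 -0.03] [0.5 2.1 0.6]
-0.53 [ 0.48 -0.06 -0.07] [0.1 3.5 0.8]
-0.34 [ 0.71 -0.11 -0.04] [ 1.8  3.5 -1.5]
-0.16 [ 0.85 -0.24  0.01] [ 2.2  5.3 -1.7]
0.02 [ 0.84 -0.21 -0.02] [ 2.3  5.6 -0.6]
0.21 [ 0.86 -0.34 -0.01] [ 2.5  5.9 -3.1]
bar wrist 1413 [0.48035464 0.23322722 0.10304878] ((0.48038533329963684, 0.2316841036081314), (0.013987971469759941, 0.04131198674440384), 6.101927757263184)
bar top ((0.4793568253517151, 0.23225799202919006), (0.013860291801393032, 0.04278113320469856), 6.68129825592041)
24.2083
```

View pics/top3.png

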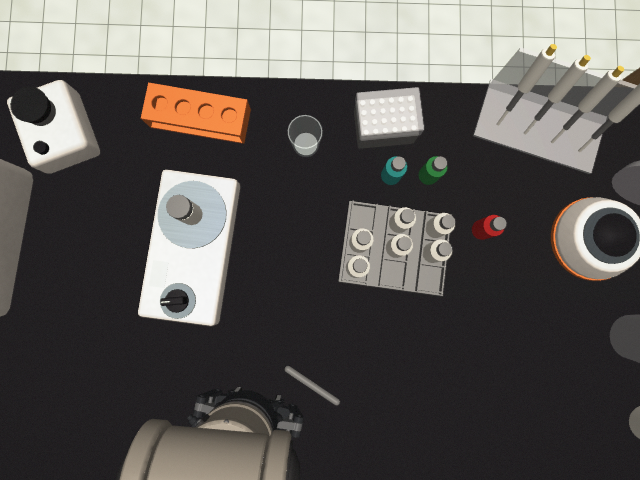

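The bar now lies across the stirrer at (178,300), turned about 77° (1.34 rad). The jar stands on the plate and the six bottles have not moved. I'm handing it in.

```bash
python3 -c "
from workcell import r
print(r.finish_job())"
```

```text
the job is handed in; nothing more can be done
None
```

The job is handed in: the jar stands released at the centre of the stirrer plate, the knob is turned to about 1.34 rad, and the six other bottles are still in their pockets (judge's verdict not shown).

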